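Cover the cup and level its serving shelf

TASK

Put the loose porcelain lid on the open cup of the little sprung serving shelf, so that it sits seated on the rim, and let go of it. Then grip the shelf's red levelling knob, press it down until the shelf is fully home on its foot, and, keeping it pressed, turn the knob clockwise until the bubble of the spirit level is centred between its two marks. Finish while still holding the knob pressed down like that, shelf home, bubble centred and lid seated, and leave the tray, the things on it, the spoon rest and the cezve alone.

Things in the scene. Friction and masses are not known exactly. Their poses are not given: they have to be found in the camera images.
- lid: Loose white porcelain lid, about 80 g, lying on a round wooden coaster (100 mm across, 10 mm high). Origin: centre of its underside, z up. From below: a plug 62 mm across and 7 mm high, a plate 88 mm across and 5 mm thick, then a blue upright round grip 20 mm across and 26 mm high, from 12 to 38 mm above the origin.
- cup_rim (a point): Centre of the mouth of the open white cup fixed on the shelf; z is the cup's axis (it leans with the shelf). The cup is 62 mm high, 80 mm across at the rim, wall 4 mm (72 mm inside); its foot is 62 mm below this point. A seated lid has its origin 7 mm below this point and its plate on the rim.
- knob_grip (a point): Where to grip the red wing of the levelling knob, on the knob's axis; z is that axis (up, leaning with the shelf), x runs along the wing and turns with it. Wing 46 mm long (x), 14 mm wide (y), from 17 mm below this point to 13 mm above it. Under it a round black collar, 42 mm across and 14 mm high, on the shelf's top: its upper face lies 17 mm below this point.
- knob (a joint): Turn of the levelling knob in rad, clockwise from above positive, limits -0.3 to 2.4; a stiff screw (about 0.1 N m) that stays where left. It starts screwed too far up: level needs 0.5 to 1.5 rad clockwise (one grasp can do it). One rad clockwise lengthens the foot 8 mm: the pressed-home shelf tilts 0.03 rad, knob end up, and the knob rises 8 mm.
- bubble_mid (a point): Middle of the white bubble (14 mm long) in the yellow-green spirit vial on the shelf. It is centred between the two black marks (22 mm apart) when it coincides with vial_mid. It runs along the vial to the higher end, 5 mm per 0.01 rad of tilt, up to 28 mm either way, and takes about 0.5 s to settle.
- vial_mid (a point): Top middle of the vial (74 mm long, 16 mm across) on the shelf; z is square to the shelf's top, y points from hinge to knob end. Shelf: pale board 144 by 310 by 12 mm, top about 65 mm above the table, hinged at the end by the cup on a level axis square to its length; on its middle line the cup is 85 mm and the knob 270 mm from the hinge.
- tray: Bystander: round aluminium tray, 268 mm across, 16 mm high rim; origin under its centre.
- lidded_cup: Bystander on the tray: white cup with its lid on, 86 mm across, 94 mm high; origin under its centre.
- sugar_bowl: Bystander on the tray: closed glass sugar bowl, 94 mm across, 88 mm high; origin under its centre.
- spoon_rest: Bystander: flat dark hard silicone spoon rest, 200 by 75 by 10 mm; origin under its centre.
- cezve: Bystander: steel cezve, 90 mm across, 85 mm high, with a wooden handle along its -y, 150 mm from its axis and up to 111 mm high; origin under the pot's centre.
- shelf_press (a joint): How far the sprung shelf is pressed down, in rad about its hinge: 0 when let go (spring stop, knob about 19 mm above its pressed height), 0.07 when pressed fully home on its foot. Pressing it home at the knob takes about 7 N, then it meets a hard stop; 10 to 15 N keep it safely home; let go, it springs up again.
Mind the look-alikes: they are no part of the job. There is more than one size of the lid; the one meant has the size given above.

How it is judged (in metres and radians):
On the way, in this order (a step that is already met when the one before it is completed fails the run):
1. the lid sits seated on the cup's rim and is let go (z of lid in the frame of cup_rim between -0.01 and -0.0045 m and x of lid in the frame of cup_rim between -0.009 and 0.009 m and y of lid in the frame of cup_rim between -0.009 and 0.009 m and angle between the z axis of lid and the z axis of cup_rim, either way round below 0.04 rad and contact force between the fingers and lid below 0.1 N), for 0.3 s.
2. with the knob held, the shelf is pressed home on its foot and the bubble is centred (value of joint shelf_press above 0.064 rad and y of bubble_mid in the frame of vial_mid between -0.004 and 0.004 m and angle between vial_mid's own z axis and vertical below 0.01 rad and contact force between the fingers and knob above 2 N), for 0.3 s.
At the end, for the whole second after the job is handed in: Lid seated (origin 4.5-10 mm below the rim centre, within 9 mm of the cup axis in x and y, 0.04 rad) and clear of the fingers; fingers hold the knob (over 2 N), shelf within 0.006 rad of home and 0.010 rad of level, bubble within 4 mm of mid-vial (all of step 1 and all of step 2); the arm keeps its last pose, push and grip.
It fails at once if a bystander (tray, lidded cup, sugar bowl, spoon rest, cezve) is moved by more than 30 mm or tipped (distance of any of tray, lidded_cup, sugar_bowl, spoon_rest, cezve from where it was at the start of the episode above 0.03 m or angle between any of tray, lidded_cup, sugar_bowl, spoon_rest, cezve's own z axis and vertical above 0.3 rad).
It also fails if it takes over 72 s, if anything falls off the work surface, if the arm or the gripper's body presses on something with over 40 N, if the wrist force passes 120 N, or if a joint passes its speed limit or range.

ROBOT

A 6-joint arm with a two-finger parallel gripper is mounted at the origin on the work surface. World frame = base frame: x ahead of the robot, y to its left, z up, the work surface at z = 0. Lengths are in m, angles in degrees, forces in N, time in s.
With the tool pointing down it reaches from about 0.375 to 0.925 m from the base axis. Payload 5.7 kg.
Tool frame: the origin (TCP) lies at the very end of the fingers, on their centre line; the grasp point (between the pads) lies 19 mm behind it; z points along the fingers, y is the line along which they close (so a half turn about z gives the same grasp; the last joint's range is limited). The gripper opens to 88 mm and grips with 3 to 60 N. Pads are 20 mm wide; open, the fingers measure 115 mm over their backs; the gripper's body (75 mm by 178 mm) begins 61 mm behind the grasp point.
Start: joints at [-78.386, 20.558, 86.54, -0, 72.909, -6.595], TCP at [0.187, -0.57, 0.203] pointing down, gripper open.
Joint ranges: [-170.27, 170.27], [-57.76, 135], [12.27, 136.19], [-55.21, 235.2], [11.17, 155.16], [-170.74, 170.74]. Speed limits (degrees/s): [136.94, 136.94, 180, 180, 180, 180].

INTERFACE

Orientations are given as [roll, pitch, yaw] about the fixed x, y, z axes, in that order (R = Rz(yaw) Ry(pitch) Rx(roll)).
In Python, from workcell import r gives the robot as it stands.
- The arm moves only by the shell command python3 -m jog 'ROWS' [OPENING] [FORCE]. ROWS is text: rows parted by semicolons, each of 4 numbers parted by spaces: the shift along the tool's x, y, z in mm, then the turn about the tool's z in rad. In form: dx dy dz turn; .... A call has 1 to 20 rows; each row is the pose to reach, as a shift and turn from the pose commanded when the call began, along the tool's axes at that moment; what a row does not reach only later rows make up. A row lasts 1/12 s, in which the tool goes at most 41.7 mm and 7.16 degrees, less where a joint would pass 70% of its speed; a pose out of reach is approached as far as the arm can. A call with a gripper value outside its range is refused whole. OPENING is the finger opening in mm, from 0 to 87.8, set as the call begins (- or left out, the last holds). The fingers move at their own pace and stop on an object; FORCE is the grip in N (left out, the last holds). Time passes only in rows, so rows that repeat a pose let the fingers close. It gives the time, the measured TCP pose, the force, the opening and the grip force at its end, in the units of the state.
- r.read_state(): the state, without advancing time (a new reading comes with each control period).
- r.snapshot(name): name is "scene" or "top" or "wrist"; returns the picture (420x560x3 uint8, red, green, blue); there is no depth.
- r.calibration(name): a dict with "fx", "fy", "cx", "cy" (pixels), "distortion" ([k1, k2, p1, p2, k3] as OpenCV has them; the pictures are not rectified), "rvec" (rotation vector, rad) and "tvec" (3), from world to camera coordinates, as OpenCV has them; the wrist camera has in their place "mount" (4x4, takes a point from camera to tool coordinates, whose origin is the TCP and whose axes are the flange's). Camera axes: x right, y down, z forward; pixel columns grow to the right and rows downward; lengths in m; the calibration is good to about 2 mm. A picture is of the moment at which its call begins: read the wrist's pose just before it. calibration takes no time and is no camera call.
- r.finish_job(): hands the job in; it is judged then, once.
The state is a dict: "clock": time; "joint_pos": joint angles; "qd": joint speeds; "tau": joint torques, N m; "position": TCP position; "orientation": TCP orientation; "wrist_force": force on the tool from outside, world axes, zero at the start; "ft_torque": the same for the moment, N m; "width": finger opening in m; "grasp_force": force on a finger pad.
Only numpy, scipy, OpenCV 4.12 (cv2) and the standard library are available. Lean on these libraries where they do the work, as an engineer would, in place of code of your own. Each camera call takes 0.05 s, during which the arm holds its last target. There are 200 camera calls.

## Working session

There is one attempt and no reset: what is moved stays moved. The work goes in short steps, Python scripts to look and compute and a shell command to move; the robot and the scene stay as the last step left them, time stands still between calls to the robot, and variables do not carry over. Pictures are saved under pics/ and viewed, at most 10 in all, crops included, and the job is handed in when it is done.

```bash
ls; mkdir -p pics; cat > h.py <<'E'
import numpy as np, cv2
from workcell import r
from scipy.spatial.transform import Rotation as R
def snap(n,f):
    im=r.snapshot(n); cv2.imwrite('pics/'+f,im[:,:,::-1]); return im
def cam(n,st=None):
    c=r.calibration(n); K=np.array([[c['fx'],0,c['cx']],[0,c['fy'],c['cy']],[0,0,1]]); d=np.array(c['distortion'])
    if 'mount' in c:
        T=np.eye(4); T[:3,:3]=R.from_euler('xyz',st['orientation'],degrees=True).as_matrix(); T[:3,3]=st['position']
        M=np.linalg.inv(T@np.array(c['mount'])); return K,d,M[:3,:3],M[:3,3]
    return K,d,R.from_rotvec(np.ravel(c['rvec'])).as_matrix(),np.ravel(c['tvec'])
def ray(C,uv):
    K,d,Rm,t=C; p=cv2.undistortPoints(np.array([[uv]],float),K,d)[0,0]
    v=Rm.T@np.array([p[0],p[1],1]); return -Rm.T@t, v/np.linalg.norm(v)
def onz(C,uv,z):
    o,v=ray(C,uv); return o+v*(z-o[2])/v[2]
def tri(rays):
    A=0;b=0
    for o,v in rays:
        P=np.eye(3)-np.outer(v,v);A=A+P;b=b+P@o
    x=np.linalg.solve(A,b); return x,[round(1000*np.linalg.norm((np.eye(3)-np.outer(v,v))@(x-o)),1) for o,v in rays]
def proj(C,X):
    K,d,Rm,t=C; return cv2.projectPoints(np.array(X,float).reshape(-1,1,3),cv2.Rodrigues(Rm)[0],t,K,d)[0][:,0]
E
python3 - <<'E'
from h import *
a=snap('scene','s.png');b=snap('top','t.png')
print(r.read_state())
for n in('scene','top'):
    C=cam(n);print(n,-C[2].T@C[3])
E
```

```text
pics
{'clock': 0.1, 'joint_pos': array([-7.83873730e+01,  2.05947571e+01,  8.65919070e+01, -1.35827535e-03,
        7.29102268e+01, -6.59497619e+00]), 'qd': array([-0.02802586, -0.05404869, -0.09393261, -0.03490019,  0.07262568,
        0.01195566]), 'tau': array([ 5.83474102e-04, -5.16356993e+01, -2.71406561e+01,  6.76195021e-02,
        2.76190136e-02, -2.84523031e-05]), 'position': array([ 0.1873239 , -0.56931038,  0.20178968]), 'orientation': array([-1.79903601e+02, -9.83887364e-03,  1.82079951e+01]), 'wrist_force': array([ 0.02415759, -0.45153342,  0.90480009]), 'ft_torque': array([-0.02210532, -0.0367475 , -0.03929693]), 'grasp_force': 0.0, 'width': 0.08795724858379682}
scene [ 1.60914737 -1.15902604  1.15265932]
top [ 0.21278162 -0.01708491  1.45962583]
```

View pics/s.png

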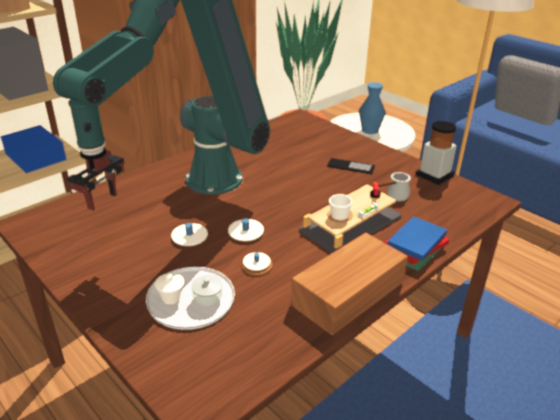

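View pics/t.png

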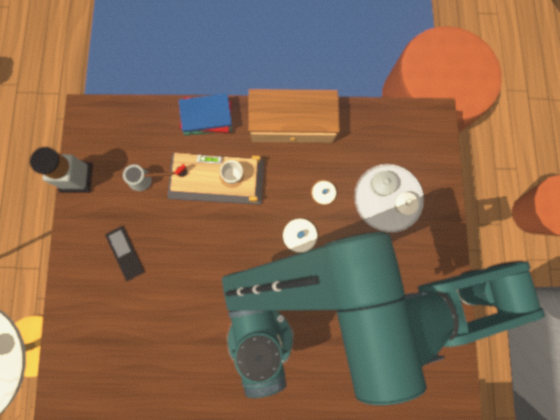

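The scene view shows three lids: (257,262) on a wooden coaster, and larger ones at (246,230) and (189,234). The top view shows the small one at (324,191), the cup at (231,173), the vial at (209,159), the knob at (181,171) and the cezve at (136,178) with its handle towards the knob.

```bash
python3 - <<'E'
from h import *
S=cam('scene');T=cam('top')
for n,a,b in [('lid grip top',(257,256),(325,191)),('cup',(341,202),(231,173)),('knob',(375,186),(181,171)),('biglid',(246,224),(301,234))]:
    x,e=tri([ray(S,a),ray(T,b)]);print(n,x.round(3),e)
for n,a,b,z in [('small',(312,191),(337,191),.02),('big',(283,235),(317,235),.02),('shelf hinge/knobend',(262,180),(170,172),.065),('handle',(148,176),(178,171),.1),('box',(250,140),(335,140),.1)]:
    p,q=onz(T,a,z),onz(T,b,z);print(n,p.round(3),q.round(3),np.linalg.norm(p-q).round(3))
a=cv2.imread('pics/s.png')[165:290,180:420];b=cv2.imread('pics/t.png')[140:250,120:350]
cv2.imwrite('pics/c.png',np.vstack([cv2.resize(a,(600,312),interpolation=2),cv2.resize(b,(600,287),interpolation=2)]))
E
```

```text
lid grip top [ 0.546 -0.241  0.04 ] [np.float64(2.9), np.float64(2.9)]
cup [0.592 0.11  0.12 ] [np.float64(4.2), np.float64(4.2)]
knob [0.6   0.291 0.115] [np.float64(4.7), np.float64(4.7)]
biglid [ 0.381 -0.149  0.038] [np.float64(2.8), np.float64(2.8)]
small [ 0.548 -0.197  0.02 ] [ 0.549 -0.293  0.02 ] 0.096
big [ 0.378 -0.085  0.02 ] [ 0.378 -0.213  0.02 ] 0.128
shelf hinge/knobend [ 0.578 -0.005  0.065] [0.606 0.339 0.065] 0.345
handle [0.581 0.41  0.1  ] [0.6   0.302 0.1  ] 0.11
box [0.722 0.041 0.1  ] [ 0.725 -0.276  0.1  ] 0.317
```

View pics/c.png

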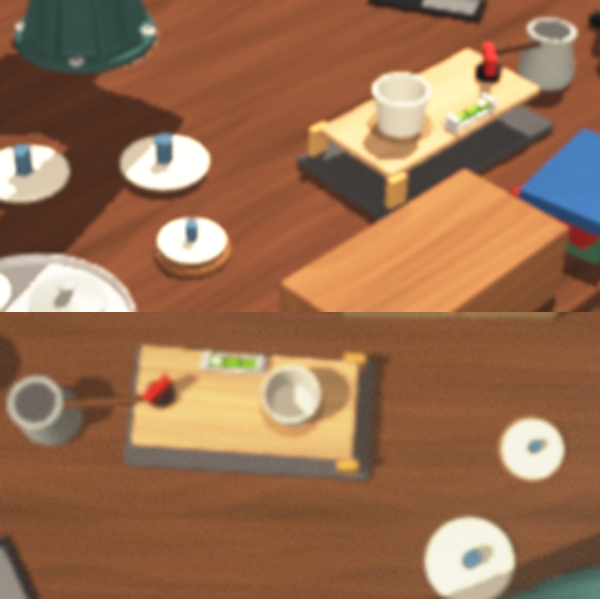

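The three lids separate by size: the coaster one is about 90 mm across with its grip top near z = 0.04–0.05, and the others are about 125 mm. So the coaster lid is the right one. I'll move above it and look with the wrist camera.

```bash
cat >> h.py <<'E'
def togo(X):
    s=r.read_state(); Rt=R.from_euler('xyz',s['orientation'],degrees=True).as_matrix()
    return (1000*Rt.T@(np.array(X)-s['position'])).round(1)
E
python3 - <<'E'
from h import *
print(r.calibration('wrist')['mount']); print(togo([.547,-.243,.22]))
E
```

```text
[[-5.51438338e-04 -9.65074123e-01 -2.61976398e-01  7.13831589e-02]
 [ 9.99999805e-01 -4.54998660e-04 -4.28782127e-04  1.73384863e-04]
 [ 2.94607625e-04 -2.61976583e-01  9.65074185e-01 -1.82076221e-01]
 [ 0.00000000e+00  0.00000000e+00  0.00000000e+00  1.00000000e+00]]
[ 443.6 -197.6  -17.8]
```

```bash
python3 -m jog '30 -13 -5 0;62 -28 -10 0;95 -42 -15 0;127 -56 -18 0;159 -71 -18 0;190 -85 -18 0;222 -99 -18 0;254 -113 -18 0;285 -127 -18 0;317 -141 -18 0;349 -155 -18 0;380 -169 -18 0;412 -184 -18 0;444 -198 -18 0;444 -198 -18 0;444 -198 -18 0;444 -198 -18 0' 60
python3 - <<'E'
from h import *
s=r.read_state();print(s['position'],s['orientation'],s['joint_pos'].round(1));snap('wrist','w1.png');np.save('w1.npy',s,allow_pickle=True)
C=cam('wrist',s);print(proj(C,[[.547,-.243,.048],[.547,-.243,.022]]))
E
```

```text
clock: 1.52
position: [0.5467, -0.2431, 0.22]
orientation: [-180.0, 0.1, 18.3]
wrist_force: [0.4, 0.3, -0.0]
width: 0.0597
grasp_force: 0.0
[ 0.54667805 -0.24310088  0.220033  ] [-1.79963658e+02  7.53950699e-02  1.82528911e+01] [-30.6  19.6  85.4  -0.   75.1  41.2]
[[282.65647765 191.98958489]
 [282.67133766 187.80693822]]
```

View pics/w1.png

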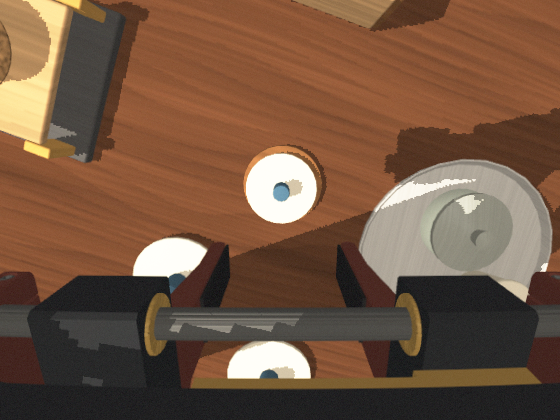

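The lid's grip is at (281,192) with the plate centred at (281,187), within 2 px of the prediction. I'll descend partway and triangulate from the second view.

```bash
python3 -m jog '0 0 30 0;0 0 60 0;0 0 85 0;0 0 100 0;0 0 100 0;0 0 100 0'
python3 - <<'E'
from h import *
s2=r.read_state();b=r.snapshot('wrist');cv2.imwrite('pics/w2.png',b[:,:,::-1]);s1=np.load('w1.npy',allow_pickle=True).item()
a=cv2.imread('pics/w1.png')[:,:,::-1]
def blobs(im,m,amin):
    n,l,st,c=cv2.connectedComponentsWithStats(m.astype(np.uint8));return [(st[i][:5].tolist(),c[i].round(1)) for i in range(1,n) if st[i][4]>amin]
for im in(a,b):
    im=im.astype(int);print('blue',blobs(im,(im[...,2]>im[...,0]+25),40));print('white',blobs(im,im.min(2)>185,1500))
S1,S2=cam('wrist',s1),cam('wrist',s2);print(s2['position'],S1[0])
# predicted plate/grip circles for model
for S in(S1,S2):
    t=np.linspace(0,6.283,60)[:,None]
    for rad,z in((.044,.022),(.01,.048),(.01,.022)):
        p=proj(S,np.hstack([.5467+rad*np.cos(t),-.2431+rad*np.sin(t),0*t+z]));print(z,p.min(0).round(1),p.max(0).round(1))
E
```

```text
clock: 2.07
position: [0.5459, -0.2438, 0.1201]
orientation: [-179.9, 0.1, 18.1]
wrist_force: [0.2, 1.1, -0.2]
width: 0.0598
grasp_force: 0.0
blue [([273, 183, 16, 18, 237], array([280.7, 191.6])), ([169, 274, 15, 19, 166], array([174.7, 281. ])), ([260, 371, 18, 7, 90], array([268.1, 374.1]))]
white [([246, 154, 70, 70, 3403], array([279.9, 187.9])), ([133, 238, 73, 39, 2057], array([168.3, 257.5])), ([228, 341, 82, 37, 2077], array([267.2, 360.6]))]
blue [([269, 200, 22, 27, 480], array([279.7, 213. ]))]
white [([233, 161, 94, 92, 5947], array([278.6, 206.2]))]
[ 0.5459218  -0.24384926  0.1200936 ] [[313.55143282   0.         282.58299171]
 [  0.         313.55143282 213.23940634]
 [  0.           0.           1.        ]]
0.022 [246.9 151.8] [318.4 222.3]
0.048 [274.  183.7] [291.4 200.7]
0.022 [274.5 180. ] [290.8 196. ]
0.022 [234.5 159. ] [329.9 251.6]
0.048 [270.2 203.2] [294.  226.1]
0.022 [271.3 196.5] [293.  217.6]
```

View pics/w2.png

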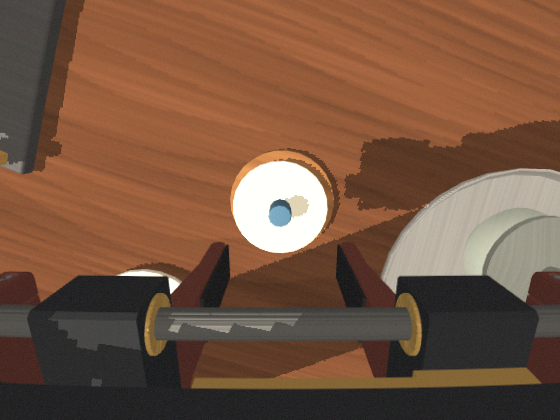

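The grip is at (280,213) and the plate is 94 px wide (the model predicts 95), so size and height agree. I'll descend 94 mm with a small correction and grip.

```bash
python3 -m jog '0 -2 30 0;0 -2 55 0;0 -2 75 0;0 -2 88 0;0 -2 94 0;0 -2 94 0;0 -2 94 0' ; python3 -m jog '0 0 0 0;0 0 0 0;0 0 0 0;0 0 0 0;0 0 0 0;0 0 0 0;0 0 0 0;0 0 0 0;0 0 0 0;0 0 0 0;0 0 0 0;0 0 0 0' 10 20
python3 -m jog '0 0 -10 0;0 0 -35 0;0 0 -70 0;0 0 -105 0;0 0 -140 0;0 0 -170 0;0 0 -180 0;0 0 -180 0;0 0 -180 0'; python3 - <<'E'
from h import *
s=snap('wrist','w3.png')
print(togo([.592,.11,.21]))
E
```

```text
clock: 2.7
position: [0.5477, -0.242, 0.0278]
orientation: [179.9, -0.1, 18.2]
wrist_force: [1.1, -0.6, 0.2]
width: 0.0603
grasp_force: 0.0
clock: 3.7
position: [0.5467, -0.2412, 0.0266]
orientation: [-180.0, -0.0, 18.2]
wrist_force: [-0.3, 0.2, 1.6]
width: 0.0179
grasp_force: 20.0
clock: 4.45
position: [0.5464, -0.2411, 0.2062]
orientation: [-180.0, 0.0, 18.2]
wrist_force: [-0.1, 0.1, -0.9]
width: 0.0175
grasp_force: 20.0
[ 153.6 -318.5   -4.7]
```

View pics/w3.png

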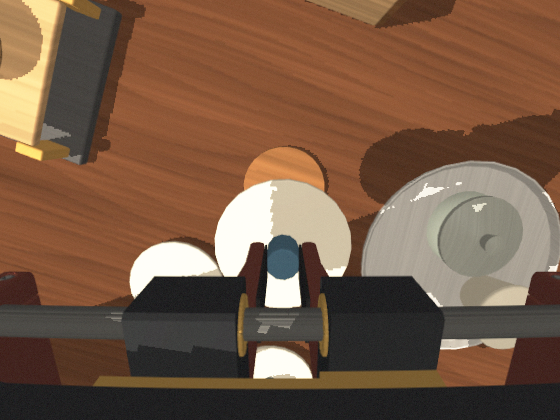

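The lid is lifted, with the grip between the pads and the plate spanning x = 215–351. Next I'll go to a viewpoint before the shelf, checking the in-hand offset on the way.

```bash
python3 - <<'E'
from h import *
K,d,_,_=cam('top');c=r.calibration('wrist');K=np.array([[c['fx'],0,c['cx']],[0,c['fy'],c['cy']],[0,0,1]]);M=np.linalg.inv(np.array(c['mount']));C=(K,np.array(c['distortion']),M[:3,:3],M[:3,3])
t=np.linspace(0,6.283,80)[:,None]
for dx in(-.004,-.002,0,.002,.004):
    o=[]
    for rad,z in((.044,.0046),(.01,-.0214)):
        p=proj(C,np.hstack([dx+rad*np.cos(t),rad*np.sin(t),0*t+z]));o+=[p.min(0).round(1),p.max(0).round(1)]
    print(dx,o)
print(togo([.43,.10,.33]))
E
```

```text
-0.004 [array([213.5, 182.3]), array([351.4, 311.1]), array([264.5, 251.5]), array([300.3, 284.3])]
-0.002 [array([213.3, 179. ]), array([351.6, 308.5]), array([264.5, 248.1]), array([300.4, 281.1])]
0 [array([213.1, 175.6]), array([351.8, 305.9]), array([264.4, 244.6]), array([300.4, 277.9])]
0.002 [array([212.9, 172.3]), array([352. , 303.3]), array([264.4, 241.2]), array([300.5, 274.7])]
0.004 [array([212.7, 168.9]), array([352.2, 300.7]), array([264.3, 237.7]), array([300.6, 271.4])]
[  -3.6 -359.9 -124.3]
```

```bash
python3 -m jog '0 -20 -15 0;0 -50 -35 0;0 -82 -55 0;0 -114 -75 0;0 -146 -95 0;0 -178 -110 0;-1 -210 -124 0;-2 -242 -124 0;-2 -274 -124 0;-3 -306 -124 0;-4 -336 -124 0;-4 -354 -124 0;-4 -360 -124 0;-4 -360 -124 0;-4 -360 -124 0;-4 -360 -124 0'
python3 - <<'E'
from h import *
s=r.read_state();snap('wrist','w4.png');np.save('w4.npy',s,allow_pickle=True);print(s['joint_pos'].round(1))
E
python3 -m jog '10 -20 0 0;20 -50 0 0;30 -80 0 0;40 -110 0 0;50 -140 0 0;50 -150 0 0;50 -150 0 0;50 -150 0 0;50 -150 0 0'
python3 - <<'E'
from h import *
s=r.read_state();snap('wrist','w5.png');np.save('w5.npy',s,allow_pickle=True);print(s['joint_pos'].round(1))
a,b=cv2.imread('pics/w4.png')[:330],cv2.imread('pics/w5.png')[:330]
cv2.imwrite('pics/c45.png',np.vstack([a,b])[:600] if 0 else cv2.resize(np.vstack([a[:300],b[:300]]),None,fx=1,fy=1))
E
```

```text
clock: 5.83
position: [0.4306, 0.0985, 0.3297]
orientation: [180.0, 0.1, 18.2]
wrist_force: [-0.1, -0.4, -0.2]
width: 0.0172
grasp_force: 20.0
[ 3.9  1.3 93.3 -0.  85.5 75.8]
clock: 6.63
position: [0.4313, 0.256, 0.3304]
orientation: [180.0, 0.0, 18.1]
wrist_force: [-0.0, -0.6, -1.1]
width: 0.0171
grasp_force: 20.0
[22.8  6.8 87.1 -0.  86.1 94.7]
```

View pics/c45.png

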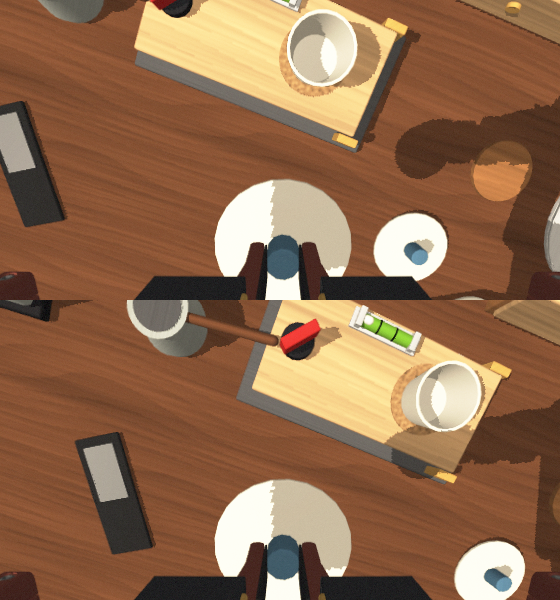

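View A (upper half) shows the cup rim centred at (322,48). View B (lower half, minus 300 rows) shows the rim at (449.5,96), the wing from (282,48) to (320,24), the bubble at (368,20), and the handle tip at (278,41) close to the wing.

```bash
python3 - <<'E'
from h import *
A,B=[cam('wrist',np.load(f,allow_pickle=True).item()) for f in('w4.npy','w5.npy')]
S,T=cam('scene'),cam('top')
x,e=tri([ray(A,(322,48)),ray(B,(449.5,96))]);print('rim',x,e);print(tri([ray(A,(322,48)),ray(B,(449.5,96)),ray(T,(231.5,172.5)),ray(S,(341,201))]))
# refine rim ellipse
for f in('w4.png','w5.png'):
    im=cv2.imread('pics/'+f)
t=np.linspace(0,6.283,80)[:,None]
for C in(A,B):
    p=proj(C,np.hstack([x[0]+.04*np.cos(t),x[1]+.04*np.sin(t),0*t+x[2]]));print(p.min(0),p.max(0))
for z in(.10,.115,.125):
    p=[onz(B,q,z) for q in((282,48),(320,24),(301,36),(278,41))];d=p[1]-p[0];print(z,p[2].round(4),np.degrees(np.arctan2(d[1],d[0])).round(1),np.linalg.norm(d).round(4),'handle',p[3].round(3))
p,q=onz(B,(252,92),.065),onz(B,(458,170),.065);print('shelf near edge',p,q,np.degrees(np.arctan2(*(p-q)[1::-1])))
print(tri([ray(B,(301,36)),ray(S,(375.5,186.5))]))
print('move',togo([x[0],x[1],x[2]+.06]))
E
```

```text
rim [0.59448635 0.10611694 0.1329471 ] [np.float64(0.4), np.float64(0.4)]
(array([0.59445076, 0.10568161, 0.12756315]), [np.float64(1.0), np.float64(2.4), np.float64(6.0), np.float64(4.2)])
[285.96732134   7.73428358] [358.20574453  85.78099876]
[415.20180443  59.23000148] [483.12567678 131.74388683]
0.1 [0.6082 0.2905 0.1   ] -41.4 0.0524 handle [0.594 0.315 0.1  ]
0.115 [0.6043 0.2901 0.115 ] -41.4 0.0505 handle [0.591 0.314 0.115]
0.125 [0.6016 0.2898 0.125 ] -41.4 0.0492 handle [0.589 0.313 0.125]
shelf near edge [0.53159495 0.33190951 0.065     ] [0.52395078 0.01939825 0.065     ] 88.59879779039234
(array([0.60513038, 0.291107  , 0.11657468]), [np.float64(1.6), np.float64(1.6)])
move [108.5 193.1 137.7]
```

The rim is at about (0.594, 0.106, 0.130), consistent with 65 + 62 mm plus lean, and the wing points at −41°. I'll move the lid over the cup and check from the side camera and wrist.

```bash
python3 -m jog '10 18 0 0;25 45 0 0;42 73 10 0;58 101 40 0;74 129 70 0;90 157 100 0;105 183 125 0;110 193 140 0;110 193 148 0;110 193 150 0;110 193 150 0;110 193 150 0;110 193 150 0'
python3 - <<'E'
from h import *
s=r.read_state();print(s['position'],togo([.5964,.1066,.1396]));w=snap('wrist','w6.png');c=snap('scene','s6.png')
cv2.imwrite('pics/c6.png',np.vstack([w[60:330,:,::-1],cv2.resize(c[140:260,280:448,::-1],(448,320),interpolation=2) if 0 else cv2.copyMakeBorder(cv2.resize(c[140:260,280:448,::-1],(448,320),interpolation=2),0,0,0,112,0)]))
E
```

```text
clock: 7.77
position: [0.5961, 0.1094, 0.1823]
orientation: [180.0, -0.1, 18.3]
wrist_force: [0.1, -0.5, -0.3]
width: 0.0175
grasp_force: 20.0
[0.59613575 0.10939693 0.18234846] [-0.7  2.7 42.7]
```

View pics/c6.png

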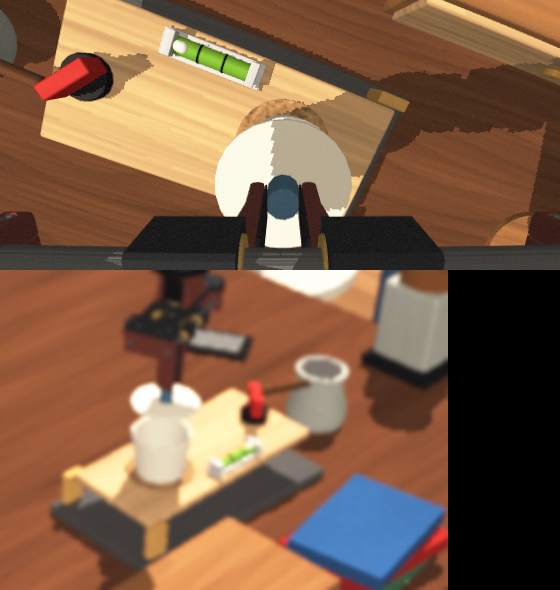

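The lid hangs over the cup (scene crop) and the bubble sits at the knob end. I'll lower it with a 2.5 mm sideways correction.

```bash
python3 -m jog '0 2.5 10 0;0 2.5 20 0;0 2.5 28 0;0 2.5 34 0;0 2.5 34 0;0 2.5 34 0;0 2.5 34 0'; python3 -m jog '0 0 2 0;0 0 4 0;0 0 5 0;0 0 5 0;0 0 5 0;0 0 5 0'
```

```text
clock: 8.45
position: [0.5968, 0.1063, 0.1465]
orientation: [-180.0, 0.0, 18.2]
wrist_force: [0.2, -0.4, -1.1]
width: 0.0172
grasp_force: 20.0
clock: 8.95
position: [0.5971, 0.106, 0.142]
orientation: [180.0, -0.0, 18.2]
wrist_force: [-0.6, -2.4, 3.0]
width: 0.0176
grasp_force: 20.1
```

```bash
python3 -m jog '0 0 1 0;0 0 1 0;0 0 1 0'; python3 -m jog '0 0 0 0;0 0 0 0;0 0 0 0;0 0 0 0;0 0 0 0;0 0 0 0' 50; python3 -m jog '0 0 -15 0;0 0 -45 0;0 0 -80 0;0 0 -110 0;0 0 -130 0;0 0 -130 0;0 0 -130 0'
python3 - <<'E'
from h import *
s=r.read_state();np.save('w7.npy',s,allow_pickle=True);w=snap('wrist','w7.png');c=snap('scene','s7.png')
cv2.imwrite('pics/c7.png',np.vstack([w[:330,:,::-1],cv2.copyMakeBorder(cv2.resize(c[165:255,300:448,::-1],(444,270),interpolation=2),0,0,0,116,0)]))
print(togo([.604,.291,.27]))
E
```

```text
clock: 9.2
position: [0.5972, 0.106, 0.1411]
orientation: [180.0, -0.1, 18.2]
wrist_force: [0.3, -2.5, 6.2]
width: 0.0175
grasp_force: 20.2
clock: 9.7
position: [0.5965, 0.1065, 0.1404]
orientation: [-180.0, 0.0, 18.2]
wrist_force: [-0.6, -0.5, -0.3]
width: 0.0499
grasp_force: 0.0
clock: 10.28
position: [0.5974, 0.1064, 0.2716]
orientation: [180.0, -0.2, 18.2]
wrist_force: [-0.4, 0.6, -0.9]
width: 0.0505
grasp_force: 0.0
[  65.6 -172.9   -0.9]
```

View pics/c7.png

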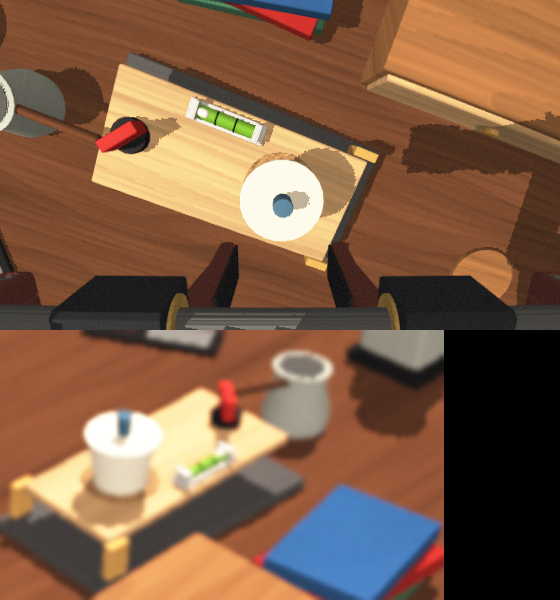

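The lid sits flat on the cup, with the plate centred at (282,200) and level in the side crop. Next I'll fit the red wing box to the red pixels of the three wrist views.

```bash
python3 - <<'E'
from h import *
from scipy.optimize import minimize
s6=dict(np.load('w7.npy',allow_pickle=True).item())
V=[(cam('wrist',np.load(f+'.npy',allow_pickle=True).item()),cv2.imread('pics/'+f+'.png')) for f in('w5','w7')]
D=[]
for C,im in V:
    i=im.astype(int);m=((i[...,2]>110)&(i[...,1]<70)&(i[...,0]<70)).astype(np.uint8);
    n,l,st,c=cv2.connectedComponentsWithStats(m);u=proj(C,[.604,.291,.115])[0];k=min((j for j in range(1,n) if st[j][4]>60),key=lambda j:np.hypot(*(c[j]-u)));print(st[k],c[k],u);D.append((C,(l==k)))
bx=np.array([[a,b,c] for a in(-.023,.023) for b in(-.007,.007) for c in(-.017,.013)])
def cost(p,show=0):
    e=0
    for C,m in D:
        X=R.from_euler('xz',[.035,p[3]]).apply(bx)+p[:3]
        h=cv2.convexHull((proj(C,X)*64).astype(np.int32)) 
        q=np.zeros((420*4,560*4),np.uint8);cv2.fillConvexPoly(q,(h//16),1)
        q=cv2.resize(q.astype(np.float32),(560,420),interpolation=cv2.INTER_AREA)
        e+=np.abs(q-m).sum()/m.sum()
    return e
best=min((minimize(cost,[.604,.291,z,np.radians(-41)],method='Nelder-Mead',options=dict(initial_simplex=np.array([.604,.291,z,-.72])+np.vstack([np.zeros(4),np.diag([.005,.005,.01,.1])]))) for z in(.10,.11,.12)),key=lambda o:o.fun)
print(best.x,np.degrees(best.x[3]),best.fun)
print(togo([best.x[0],best.x[1],.26]))
E
```

```text
[280  19  40  35 589] [298.95076401  34.93208829] [300.16536776  35.96321847]
[ 94 121  44  31 414] [118.80917874 135.7826087 ] [119.59314938 137.00680757]
[ 0.6043348   0.29265686  0.10679845 -0.79452427] -45.522887224776134 1.5139516846698324
[  66.5 -174.4    9.1]
```

```bash
python3 - <<'E'
from h import *
from scipy.optimize import minimize
D=[];vis=[]
for f,(u,v) in(('w5',(300,36)),('w7',(119,136))):
    C=cam('wrist',np.load(f+'.npy',allow_pickle=True).item());i=cv2.imread('pics/'+f+'.png');h=cv2.cvtColor(i,cv2.COLOR_BGR2HSV)
    m=((h[...,1]>190)&((h[...,0]<4)|(h[...,0]>175))&(h[...,2]>60));w=np.zeros_like(m);w[max(0,v-33):v+33,u-33:u+33]=1;m&=w;print(m.sum());D.append((C,m));vis.append((i,m,u,v))
bx=np.array([[a,b,c] for a in(-.023,.023) for b in(-.007,.007) for c in(-.017,.013)])
def mask(C,p):
    X=R.from_euler('xz',[.0,p[3]]).apply(bx);X=R.from_rotvec([.035,0,0]).apply(X)+p[:3]
    q=np.zeros((1680,2240),np.uint8);cv2.fillConvexPoly(q,cv2.convexHull((proj(C,X)*4).round().astype(np.int32)),1)
    return cv2.resize(q.astype(np.float32),(560,420),interpolation=cv2.INTER_AREA)
def cost(p): return sum(np.abs(mask(C,p)-m).sum()/m.sum() for C,m in D)
o=min((minimize(cost,[.604,.291,z,-.72],method='Nelder-Mead',options=dict(initial_simplex=np.array([.604,.291,z,-.72])+np.vstack([np.zeros(4),np.diag([.005,.005,.01,.1])]))) for z in(.10,.11,.12)),key=lambda o:o.fun)
print(o.x,np.degrees(o.x[3]),o.fun)
out=[]
for (i,m,u,v),(C,_) in zip(vis,D):
    j=i.copy();c,_=cv2.findContours((mask(C,o.x)>.5).astype(np.uint8),0,2);cv2.drawContours(j,c,-1,(255,255,0),1)
    for k in(i,j,cv2.merge([m.astype(np.uint8)*255]*3)):
        out.append(cv2.resize(k[v-33:v+33,u-33:u+33],(260,260),interpolation=0))
cv2.imwrite('pics/k.png',np.vstack([np.hstack(out[:3]),np.hstack(out[3:])]))
E
```

```text
663
701
[ 0.60437421  0.29264395  0.10727478 -0.77658394] -44.49498227136472 0.4899049354186973
```

View pics/k.png

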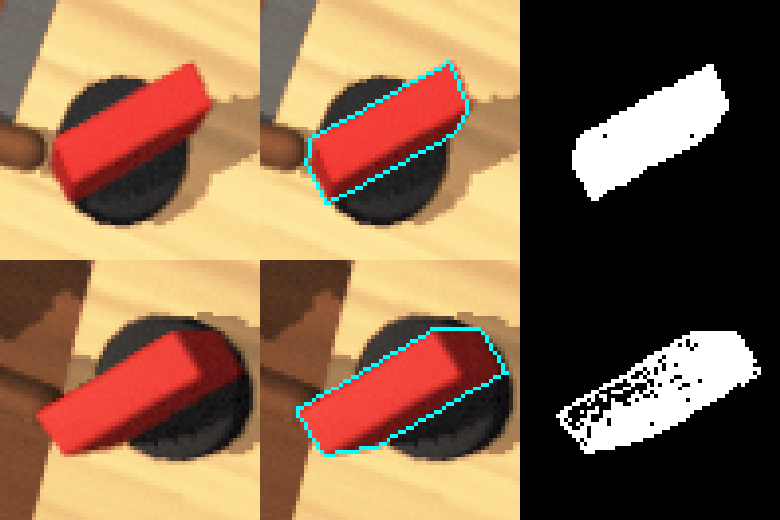

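The fitted outline matches the wing in both views: knob_grip is at (0.604, 0.2925, 0.107) with yaw −44.5°, and the handle tip is just past the wing's end. I'll fly over and turn to yaw 135.5° (turn −2.047 rad), which leaves joint 6 room for the clockwise turn.

```bash
python3 -m jog '3 -8 0 -0.12;8 -20 0 -0.24;13 -35 0 -0.36;19 -50 0 -0.48;25 -65 0 -0.6;31 -80 0 -0.72;37 -95 0 -0.84;43 -110 0 -0.96;49 -125 0 -1.08;54 -140 0 -1.2;59 -155 0 -1.32;63 -166 0 -1.44;66 -174 0 -1.56;66 -174 0 -1.68;66 -174 0 -1.8;66 -174 0 -1.92;66 -174 0 -2.04;66 -174 0 -2.047;66 -174 0 -2.047;66 -174 0 -2.047' 34 45
python3 - <<'E'
from h import *
s=r.read_state();print(s['position'],s['joint_pos'].round(1));np.save('w8.npy',s,allow_pickle=True);w=snap('wrist','w8.png')
C=cam('wrist',s);h=cv2.cvtColor(cv2.cvtColor(w,cv2.COLOR_RGB2BGR),cv2.COLOR_BGR2HSV)
m=((h[...,1]>190)&((h[...,0]<4)|(h[...,0]>175))&(h[...,2]>60)).astype(np.uint8)
n,l,st,c=cv2.connectedComponentsWithStats(m);print([(st[k].tolist(),c[k].round(1)) for k in range(1,n) if st[k][4]>100])
g=np.array([.6044,.2926,.1073]);bx=np.array([[a,b,c] for a in(-.023,.023) for b in(-.007,.007) for c in(-.017,.013)])
X=R.from_rotvec([.035,0,0]).apply(R.from_euler('z',-44.5,degrees=True).apply(bx))+g
hu=cv2.convexHull(proj(C,X).astype(np.float32));q=np.zeros((420,560),np.uint8);cv2.fillConvexPoly(q,hu.round().astype(np.int32),1);M=cv2.moments(q,True);print(cv2.boundingRect(q),M['m00'],M['m10']/M['m00'],M['m01']/M['m00'])
print(togo([.6044,.2926,.13]),togo([.6044,.2926,.094]))
E
```

```text
clock: 12.05
position: [0.6044, 0.292, 0.2693]
orientation: [-179.9, -0.1, 135.3]
wrist_force: [-0.4, 0.1, 0.3]
width: 0.0341
grasp_force: 0.0
[0.60444768 0.29196185 0.26932253] [ 19.9  23.9  71.7   0.   84.5 -25.4]
[([276, 173, 14, 45, 580], array([282.9, 194.6])), ([380, 261, 19, 15, 130], array([388.4, 268.4]))]
(276, 171, 15, 47) 678.0 283.27581120943955 193.7905604719764
[  0.5   0.4 139.7] [  0.4   0.5 175.7]
```

The prediction matches the wing within 1 px. I'll descend with the fingertips staying above the collar, then grip.

```bash
python3 -m jog '0 0 25 0;0 0 60 0;0 0 95 0;0 0 125 0;0 0 150 0;0 0 165 0;0 0 173 0;0 0 174 0;0 0 174 0;0 0 174 0'; python3 -m jog '0 0 0 0;0 0 0 0;0 0 0 0;0 0 0 0;0 0 0 0;0 0 0 0;0 0 0 0;0 0 0 0' 5 45
```

```text
clock: 12.93
position: [0.6061, 0.2926, 0.098]
orientation: [179.9, 0.1, 135.5]
wrist_force: [0.2, 0.7, 0.7]
width: 0.0339
grasp_force: 0.0
clock: 13.6
position: [0.6051, 0.292, 0.0968]
orientation: [-180.0, 0.0, 135.5]
wrist_force: [-0.2, -2.6, 1.7]
width: 0.0135
grasp_force: 45.0
```

```bash
python3 -m jog '0 0 3 0;0.5 0.5 6 0;1 1 9 0;1.5 1.5 12 0;1.5 1.5 14 0;1.5 1.5 14 0;1.5 1.5 14 0'; python3 -m jog '0 0 1 0;0.3 0.3 2 0;0.5 0.5 3 0;0.5 0.5 4 0;0.5 0.5 4 0;0.5 0.5 4 0;0.5 0.5 4 0'
```

```text
clock: 14.18
position: [0.6055, 0.2946, 0.0829]
orientation: [179.9, 0.0, 135.5]
wrist_force: [-0.1, -1.0, 6.3]
width: 0.0131
grasp_force: 45.0
clock: 14.77
position: [0.6056, 0.2953, 0.0791]
orientation: [179.9, 0.1, 135.5]
wrist_force: [-1.3, -2.1, 7.4]
width: 0.0131
grasp_force: 45.1
```

```bash
python3 -m jog '0 0 1 0;0 0 1 0;0 0 1 0;0 0 1 0'; python3 -m jog '0 0 1 0;0 0 1 0;0 0 1 0;0 0 1 0';
```

```text
clock: 15.1
position: [0.6057, 0.2954, 0.0782]
orientation: [179.9, 0.0, 135.5]
wrist_force: [-1.9, -0.5, 7.8]
width: 0.0135
grasp_force: 45.1
clock: 15.43
position: [0.6057, 0.2955, 0.0773]
orientation: [179.9, 0.0, 135.5]
wrist_force: [-0.5, 0.2, 7.7]
width: 0.0132
grasp_force: 45.2
```

```bash
python3 -m jog '0 0 0.7 0;0 0 0.7 0;0 0 0.7 0;0 0 0.7 0';  python3 -m jog '0 0 0.7 0;0 0 0.7 0;0 0 0.7 0;0 0 0.7 0'
python3 - <<'E'
from h import *
w=snap('wrist','w9.png');s=r.read_state();print(s['wrist_force'],s['position'])
h=cv2.cvtColor(cv2.cvtColor(w,cv2.COLOR_RGB2BGR),cv2.COLOR_BGR2HSV)
m=((h[...,0]>28)&(h[...,0]<55)&(h[...,1]>120)&(h[...,2]>80)).astype(np.uint8)
n,l,st,c=cv2.connectedComponentsWithStats(m);print([(st[k].tolist(),c[k].round(1)) for k in range(1,n) if st[k][4]>15])
c=cam('scene');w=snap('scene','s9.png')
print(proj(cam('top'),[[.64,.2,.08]]),proj(c,[[.64,.2,.08]]),proj(cam('wrist',s),[[.64,.2,.08]]))
E
```

```text
clock: 15.77
position: [0.6058, 0.2957, 0.0766]
orientation: [179.9, 0.0, 135.5]
wrist_force: [-0.4, -1.2, 7.5]
width: 0.0132
grasp_force: 45.2
clock: 16.1
position: [0.6059, 0.2957, 0.0762]
orientation: [179.9, 0.0, 135.5]
wrist_force: [-0.8, -0.8, 8.8]
width: 0.0135
grasp_force: 45.2
[-1.54585999 -1.02388412  9.97377963] [0.6059041  0.29571994 0.0761547 ]
[]
[[207.05902642 162.39114756]] [[365.75066084 207.7680597 ]] [[218.9655477 372.6746606]]
```

The hard stop is being reached (force is rising past 8–10 N). I'll locate the vial from the earlier wrist views, then read the bubble along it numerically in the fixed cameras.

```bash
python3 - <<'E'
from h import *
rays=[]
for f,(u0,v0,u1,v1) in (('w5',(345,0,430,60)),('w7',(180,85,275,150))):
    C=cam('wrist',np.load(f+'.npy',allow_pickle=True).item());i=cv2.imread('pics/'+f+'.png');h=cv2.cvtColor(i,cv2.COLOR_BGR2HSV)
    m=((h[...,0]>28)&(h[...,0]<60)&(h[...,1]>100)).astype(np.uint8);m[:v0]=0;m[v1:]=0;m[:,:u0]=0;m[:,u1:]=0
    n,l,st,c=cv2.connectedComponentsWithStats(m);print(f,[(st[k].tolist(),c[k].round(1)) for k in range(1,n) if st[k][4]>15])
    ys,xs=np.nonzero(m);mk=(h[...,2]<70);mk[:v0]=0;mk[v1:]=0;mk[:,:u0]=0;mk[:,u1:]=0
    cc,sz,a=cv2.minAreaRect(np.c_[xs,ys].astype(np.float32));print('rect',cc,sz,a)
    for k in range(1,n):
        if st[k][4]>15: print(onz(C,c[k],.083).round(4))
for nm in('s9','s7'):
    C=cam('scene');i=cv2.imread('pics/'+nm+'.png');print(nm);j=i[196:222,350:388]
    h=cv2.cvtColor(j,cv2.COLOR_BGR2HSV)
    print('\n'.join(' '.join('%3d'%(h[a,b,1]) for b in range(38)) for a in range(26)))
E
```

```text
w5 [([361, 16, 52, 32, 637], array([389. ,  32.1]))]
rect (387.00006103515625, 31.00001335144043) (50.98234558105469, 14.310833930969238) 26.56505012512207
[0.652  0.1885 0.083 ]
w7 [([196, 104, 59, 34, 698], array([228.2, 122.1]))]
rect (225.15206909179688, 120.9046401977539) (59.518733978271484, 13.784796714782715) 21.037511825561523
[0.6531 0.19   0.083 ]
s9
 27  63  90  95  89  82  78  76  75  76  75  76  75  75  74  73  72  72  77 106 125 111 135 189 204 204 204 198 177 141 147 157 159 161 161 160 153 113
  5  13  27  52  72  76  76  76  76  76  75  74  74  73  73  71  69  69  78 113 128  78 107 186 203 205 205 198 167 120 133 143 148 155 160 161 159 139
  2   3   7  21  56  74  76  77  76  76  75  74  72  71  70  68  67  69  87 125 129  62  85 177 200 204 203 194 159 121 129 118 121 137 147 157 160 151
  2   2   3   9  34  68  77  76  75  73  72  72  70  68  68  67  66  72  99 129 124  51  46 150 190 197 199 190 148 131 120  91  88  97 118 139 151 155
  2   2   2   4  19  57  75  74  72  72  69  68  67  66  66  67  67  73  99 129 127 107  68  94 152 173 178 164 130 132 111  79 
[... 6470 characters left out ...]
 101 114 124 122 116 105  81  58  40  34  27  31  27  27  27  27  30  24  27  29  34  32  34
127 119 100  84  76  75  74  84  95 104 106  96  98 105 107 119 123 123 110  84  60  40  30  30  30  27  30  27  27  27  27  31  27  27  31  30  26  31
120 107  89  76  72  72  72  72  76  89 105 118 120 122 123 122 116 102  74  45  27  27  27  27  27  27  27  27  27  31  27  31  27  27  27  27  28  27
100  88  77  72  71  71  70  71  73  86 106 122 124 122 117 103  82  57  36  30  27  30  27  30  27  30  27  27  27  27  27  31  27  27  24  28  27  27
 81  75  71  71  70  70  71  76  90 105 120 124 120 107  84  60  39  30  27  30  27  27  30  30  30  27  27  27  27  27  31  27  27  28  24  27  27  27
```

The bubble has moved to the hinge end (scene about (365,212)), as expected with the shelf home. I'll write a short profile reader along the vial axis for the scene and top cameras.

```bash
cat > prof.py <<'E'
from h import *
import sys
A,B=[cam('wrist',np.load(f,allow_pickle=True).item()) for f in('w5.npy','w7.npy')]
vm,e=tri([ray(A,(387,31)),ray(B,(225.15,120.9))])
th=np.radians(89.3);yd=np.array([np.cos(th),np.sin(th),0]);xd=np.array([np.sin(th),-np.cos(th),0])
def prof(n,im,z,dx=0,dy=0):
    C=cam(n);s=np.arange(-45,46,3)/1000;o=[]
    for a in s:
        P=proj(C,[np.r_[vm[:2],z]+(a+dy)*yd+(b+dx)*xd for b in(-.003,0,.003)]).astype(np.float32)
        o.append(cv2.remap(im.astype(np.float32),P[:,:1].copy(),P[:,1:].copy(),cv2.INTER_LINEAR).mean((0,1)))
    o=np.array(o);return s*1000,o  # bgr
def show(n,im,z,**k):
    s,o=prof(n,im,z,**k);g=o[:,1]-o[:,0]
    print(n,'s  ',' '.join('%4d'%x for x in s));print('G-B   ',' '.join('%4d'%x for x in g));print('B     ',' '.join('%4d'%x for x in o[:,0]))
    print('G     ',' '.join('%4d'%x for x in o[:,1]))
if __name__=='__main__':
    print(vm,e)
    show('scene',cv2.imread('pics/s7.png'),vm[2])
    show('scene',cv2.imread('pics/s9.png'),vm[2]-.012)
    show('top',cv2.imread('pics/t.png'),vm[2])
    t=snap('top','t9.png')[:,:,::-1];show('top',t,vm[2]-.012)
E
python3 prof.py
```

```text
[0.65254124 0.19252601 0.08498104] [np.float64(1.2), np.float64(1.2)]
scene s    -45  -42  -39  -36  -33  -30  -27  -24  -21  -18  -15  -12   -9   -6   -3    0    3    6    9   12   15   18   21   24   27   30   33   36   39   42   45
G-B      19   16   15   13   13   21   41   74  105  122  127  124  117  114  120  128  132  133  131  127  121  114  103   82   57   40   31   24   20   17   14
B       165  175  196  218  229  225  204  166  131  111   99   91   85   84   88   93   96   96   94   91   92  102  121  150  180  200  210  216  217  222  227
G       185  192  211  231  243  247  245  241  237  233  226  215  202  199  208  222  228  230  226  219  214  217  224  232  238  241  242  240  238  239  241
scene s    -45  -42  -39  -36  -33  -30  -27  -24  -21  -18  -15  -12   -9   -6   -3    0    3    6    9   12   15   18   21   24   27   30   33   36   39   42   45
G-B      14   13   12   13   15   20   31   47   62   68   62   51   42   40   44   55   67   75   76   72   69   70   74   75   73   66   55   44   33   24   23
B       154  156  158  158  156  149  132  109   92 
[... 869 characters left out ...]
7  208  222  227  224  214  204  210  216  218  214
top s    -45  -42  -39  -36  -33  -30  -27  -24  -21  -18  -15  -12   -9   -6   -3    0    3    6    9   12   15   18   21   24   27   30   33   36   39   42   45
G-B      27   20   16   18   28   44   60   71   71   59   46   36   33   40   54   69   80   85   83   79   77   79   85   89   85   72   52   32   19   19   24
B       144  139  136  132  120  101   81   67   69   88  109  126  130  120   95   74   59   51   45   43   45   48   49   45   49   65   88  113  130  131  122
G       172  160  153  150  149  146  142  139  141  147  155  162  164  161  150  143  139  136  129  122  122  127  134  135  135  138  141  145  150  151  146
```

The profiles read well. In the scene view the bubble is at −6.5 mm with the visible mark at +13.5 (centre about +2.5), an offset of −9 mm. The top view gives about −11 mm. I need roughly 0.65 rad clockwise, raising the tool 8 mm/rad as I turn.

```bash
python3 -m jog '0 0 0.5 0;0 0 0.5 0;0 0 0.5 0';python3 -m jog '0 0 -0.4 0.05;0 0 -0.8 0.1;0 0 -1.2 0.15;0 0 -1.6 0.2;0 0 -1.6 0.2;0 0 -1.6 0.2;0 0 -1.6 0.2'
```

```text
clock: 16.5
position: [0.606, 0.2958, 0.0758]
orientation: [179.9, 0.1, 135.5]
wrist_force: [-1.4, -1.5, 10.2]
width: 0.0131
grasp_force: 45.2
clock: 17.08
position: [0.6059, 0.2955, 0.0774]
orientation: [179.9, 0.0, 124.0]
wrist_force: [-0.5, -1.4, 10.2]
width: 0.0132
grasp_force: 45.1
```

```bash
python3 -m jog '0 0 -0.4 0.05;0 0 -0.8 0.1;0 0 -1.2 0.15;0 0 -1.6 0.2;0 0 -2 0.25;0 0 -2.4 0.3;0 0 -2.4 0.3;0 0 -2.4 0.3;0 0 -2.4 0.3;0 0 -2.4 0.3'
```

```text
clock: 17.92
position: [0.6058, 0.2952, 0.0797]
orientation: [179.9, 0.0, 106.9]
wrist_force: [-0.9, -2.1, 10.2]
width: 0.0136
grasp_force: 45.0
```

```bash
python3 -m jog '0 0 0.8 0;0 0 0.8 0;0 0 0.8 0;0 0 0.8 0;0 0 0.8 0;0 0 0.8 0;0 0 0.8 0'; cat > m.py <<'E'
from prof import *
a=snap('scene','sx.png')[:,:,::-1];b=snap('top','tx.png')[:,:,::-1]
show('scene',a,vm[2]-.010);show('top',b,vm[2]-.010);print(r.read_state()['wrist_force'])
E
python3 m.py
```

```text
clock: 18.5
position: [0.606, 0.2952, 0.0793]
orientation: [179.9, 0.0, 106.9]
wrist_force: [-1.7, -3.4, 11.1]
width: 0.0138
grasp_force: 45.0
scene s    -45  -42  -39  -36  -33  -30  -27  -24  -21  -18  -15  -12   -9   -6   -3    0    3    6    9   12   15   18   21   24   27   30   33   36   39   42   45
G-B      14   13   13   13   15   21   32   48   66   77   79   70   57   46   40   40   45   54   62   67   68   69   72   75   73   69   59   45   32   25   23
B       152  155  157  157  154  146  130  107   83   70   71   88  114  137  152  153  139  114   87   66   56   54   58   66   76   85   99  115  131  139  139
G       167  168  170  170  170  167  162  155  150  148  150  158  171  184  192  193  185  168  150  134  124  123  130  141  150  155  158  161  163  164  163
top s    -45  -42  -39  -36  -33  -30  -27  -24  -21  -18  -15  -12   -9   -6   -3    0    3    6    9   12   15   18   21   24   27   30   33   36   39   42   45
G-B      26   20   17   17   27   43   59   74   80   77   67   51   37   31   34   42   55   69   77   73   72   77   84   87   84   72   55   36   21   19   23
B       138  136  135  133  122  104   84   66   58   61   74   95  116  130  129  114   91   68   51   50   51   50   48   48   51   64   85  110  129  129  120
G       165  156  152  151  150  147  144  140  139  139  141  147  154  162  163  156  147  137  128  123  124  128  133  135  136  137  140  146  150  149  143
[-2.74005601 -2.03215479 11.48975195]
```

By end-symmetry the bubble is now about 7 mm short in both views (scene −6.9, top −7.4). It has moved 5.5 mm for 0.5 rad. I'll turn 0.45 more.

```bash
python3 -m jog '0 0 -0.4 0.05;0 0 -0.8 0.1;0 0 -1.2 0.15;0 0 -1.6 0.2;0 0 -2 0.25;0 0 -2.4 0.3;0 0 -2.8 0.35;0 0 -3.2 0.4;0 0 -3.5 0.45;0 0 -3.5 0.45;0 0 -3.5 0.45;0 0 -3.5 0.45;0 0 -3.5 0.45;0 0 -3.5 0.45;0 0 -3.5 0.45;0 0 -3.5 0.45'; python3 m.py
```

```text
clock: 19.93
position: [0.6057, 0.2947, 0.0826]
orientation: [179.9, 0.0, 81.1]
wrist_force: [-1.8, -3.8, 10.7]
width: 0.0136
grasp_force: 45.0
scene s    -45  -42  -39  -36  -33  -30  -27  -24  -21  -18  -15  -12   -9   -6   -3    0    3    6    9   12   15   18   21   24   27   30   33   36   39   42   45
G-B      14   13   13   13   14   20   31   47   67   82   89   85   74   59   46   42   41   42   44   49   55   63   72   80   83   80   73   62   48   35   27
B       154  156  156  156  153  146  130  108   84   65   54   49   54   72  100  128  147  151  141  116   89   65   54   53   57   64   77   92  112  129  139
G       169  169  170  169  168  166  161  156  151  148  143  135  129  131  147  171  188  194  185  165  145  129  127  134  140  145  150  155  160  164  167
top s    -45  -42  -39  -36  -33  -30  -27  -24  -21  -18  -15  -12   -9   -6   -3    0    3    6    9   12   15   18   21   24   27   30   33   36   39   42   45
G-B      27   21   16   18   28   44   61   75   84   85   82   73   59   47   39   36   38   45   53   61   69   76   82   82   82   71   54   35   21   19   26
B       136  135  135  133  121  102   81   64   53   51   50   54   64   83  109  123  122  108   87   68   56   52   52   54   56   68   87  110  129  133  124
G       164  156  152  151  150  146  142  139  138  136  133  127  123  130  149  159  161  153  141  129  125  128  134  137  138  139  142  145  150  152  151
[-1.3518117  -3.68418303 12.09165605]
```

The marks are now symmetric about the bubble: scene dips at −8/+20 with the bubble at 5.4, top dips at −9.5/+15.5 with the bubble at 1.6. The offset is about −1 mm. I'll add a slight extra turn and a firmer press, then recheck that the bubble doesn't move with pressure.

```bash
python3 -m jog '0 0 -0.1 0.04;0 0 0 0.07;0 0 0.4 0.07;0 0 0.8 0.07;0 0 0.8 0.07;0 0 0.8 0.07;0 0 0.8 0.07;0 0 0.8 0.07;0 0 0.8 0.07;0 0 0.8 0.07;0 0 0.8 0.07'; python3 m.py; python3 - <<'E'
from h import *
for f in('s7','sx'):
    i=cv2.imread('pics/'+f+'.png');m=np.zeros((420,560),np.uint8);m[185:235,320:362]=(i[185:235,320:362].min(2)>150)
    n,l,st,c=cv2.connectedComponentsWithStats(m);k=1+st[1:,4].argmax();print(f,st[k],c[k])
E
```

```text
clock: 20.95
position: [0.6061, 0.2947, 0.0823]
orientation: [179.9, -0.0, 77.1]
wrist_force: [-2.3, -4.7, 14.7]
width: 0.0133
grasp_force: 45.0
scene s    -45  -42  -39  -36  -33  -30  -27  -24  -21  -18  -15  -12   -9   -6   -3    0    3    6    9   12   15   18   21   24   27   30   33   36   39   42   45
G-B      14   13   12   12   14   19   29   46   66   81   88   85   74   60   49   44   42   43   45   50   57   66   74   81   83   81   73   62   48   35   27
B       155  157  157  157  154  146  130  108   85   66   54   50   55   71   99  128  146  150  140  115   89   66   56   54   58   65   77   93  112  129  140
G       169  170  170  169  168  165  160  155  151  148  143  135  129  132  149  172  189  194  185  166  146  132  131  136  141  146  151  155  160  164  167
top s    -45  -42  -39  -36  -33  -30  -27  -24  -21  -18  -15  -12   -9   -6   -3    0    3    6    9   12   15   18   21   24   27   30   33   36   39   42   45
G-B      26   19   16   19   28   43   61   77   84   85   81   71   58   45   38   36   38   44   53   62   69   75   81   83   82   71   54   35   22   19   28
B       138  136  136  133  123  104   82   63   54   52   52   57   69   94  115  124  122  107   86   66   56   53   53   54   55   66   86  110  129  134  128
G       165  156  152  152  151  147  143  140  139  137  133  129  128  139  153  160  161  152  139  128  126  129  134  138  138  138  140  145  151  154  156
[-2.19965069 -4.65853203 13.67692842]
s7 [320 188  42  39 946] [343.75264271 206.65856237]
sx [320 191  42  35 718] [339.94846797 206.83008357]
```

More pressure left the bubble unchanged and about 1 mm from centre, so the shelf is home on its foot. Handing in.

```bash
python3 -c "
from workcell import r
print(r.finish_job())"
```

```text
the job is handed in; nothing more can be done
None
```

I handed the job in with the lid seated on the cup, the shelf pressed home at about 14 N, and the bubble about 1 mm from centre with the knob still gripped; `finish_job` returned no verdict, and I didn't re-measure the bystanders.

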